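# Stack and press a laminated foot

### The arm

A 6-joint arm with a two-finger parallel gripper is mounted at the origin on the work surface. World frame = base frame: x ahead of the robot, y to its left, z up, the work surface at z = 0. Lengths are in m, angles in rad, forces in N, time in s.
With the tool pointing down it reaches from about 0.35 to 0.975 m from the base axis. Payload 7.1 kg.
Tool frame: the origin (TCP) lies on the centre line of the jaws, within the pads' length; the fingertips stand 19 mm ahead of it and the grasp point (between the pads) is the TCP; z points along the fingers, y is the direction in which the jaws open and shut (so a half turn about z gives the same grasp; the last joint's range is limited). The gripper opens to 88 mm and grips with 3 to 60 N. Pads are 20 mm wide; open, the fingers measure 115 mm over their backs; the gripper's body (75 mm by 178 mm) begins 61 mm behind the grasp point.
Start: joints at [-1.264, 0.423, 1.63, -0, 1.089, -0.019], TCP at [0.2, -0.592, 0.242] pointing down, gripper open.
Joint ranges: [-3, 3], [-0.9, 2.11], [0.09, 2.58], [-1.31, 4.45], [0.11, 2.69], [-2.54, 2.54]. Speed limits (rad/s): [2.39, 2.39, 3.01, 3.14, 3.14, 3.14].

### API

Orientations are given as a unit quaternion [x, y, z, w].
In Python, from workcell import robot gives the robot as it stands.
- The arm moves only by the tool send_rows, never from a script. Its argument "motion" is a list that holds one entry, the list of rows, each a list of 7 numbers: the shift along the tool's x, y, z in m, then the turn, a rotation vector about the tool's x, y, z in rad, then the finger opening in m, from 0 to 0.0878. In form: [[[dx, dy, dz, wx, wy, wz, gripper], ...]]. A call has 1 to 12 rows; each row is the pose to reach, as a shift and turn from the pose commanded when the call began, along the tool's axes at that moment; what a row does not reach only later rows make up. A row lasts 1/10 s, in which the tool goes at most 50 mm and 8.59 degrees, less where a joint would pass 70% of its speed; a pose out of reach is approached as far as the arm can. A call with a gripper value outside its range is refused whole. The fingers move at their own pace and stop on an object; "force" is the grip in N (left out, the last holds). Time passes only in rows, so rows that repeat a pose let the fingers close. It gives the time, the measured TCP pose, the force and the opening at its end, in the units of the state.
- robot.get_state(): the state, without advancing time (a new reading comes with each control period).
- robot.read_camera(name): name is "side" or "top" or "wrist"; returns a dict with "img" (384x512x3 uint8, blue, green, red), "depth" (384x512 float32, m along the optical axis (not along the pixel's ray), 0 where there is no reading), "K" (3x3 intrinsics, pixels), "dist_coeffs" ([k1, k2, p1, p2, k3] as OpenCV has them; the pictures are not rectified), "eye" and "orientation" of the camera in the world; the wrist camera has in their place "hand_eye" (4x4, takes a point from camera to tool coordinates, whose origin is the TCP and whose axes are the flange's). Camera axes: x right, y up, looking along -z (the intrinsics and any distortion apply to the point x, -y, -z); pixel columns grow to the right and rows downward; lengths in m; the calibration is good to about 2 mm. A picture is of the moment at which its call begins: read the wrist's pose just before it.
- robot.close_job(): hands the job in, once; it reports no verdict.
The state is a dict: "t": time; "q": joint angles; "joint_velocities": joint speeds; "joint_efforts": joint torques, N m; "ee_pos": TCP position; "tcp_rot": TCP orientation; "force": force on the tool from outside, world axes, zero at the start; "wrist_torque": the same for the moment, N m; "gripper_width": finger opening in m.
Only numpy, scipy, OpenCV 4.12 (cv2) and the standard library are available. Lean on these libraries where they do the work, as an engineer would, in place of code of your own. Each camera call takes 0.05 s, during which the arm holds its last target.

### The job

The foot's body is already standing between the four dowels of the lamination press: put the spacer ring flat on it and then the solid top disc flat on the ring, both down between the dowels. Only then flip the safety catch by pressing its thumb pad well down, so that its leg lifts clear of the lever, pull the press lever over by its handle until the rubber pad presses firmly on the stack, and finish while still gripping the handle and holding the lever down (it springs back up if let go). Do not disturb the other things on the bench.

Things in the scene. Friction and masses are not known exactly. Their poses are not given: they have to be found in the camera images.
- press: Lamination press, fixed. Plywood base 15 mm thick, spanning x -60 to 110, y -85 to 195 mm in its frame; origin on the bench under the pocket centre, z up. The lever moves in its plane x = 0: hinge on the +y side, upright at the start, coming over to -y. Steel cheeks at x +-26, y 117 to 153, up to 125 mm high carry the lever; a post at (60, 126), 150 mm high, the catch.
- pocket (a point): Pocket centre, on top of the base plate (15 mm above the bench); axes as press. Four upright 10 mm wooden dowels at (+-26, +-26) mm around it, tops 70 mm above the bench, leave a 64 mm circle; gaps 42 mm wide between neighbouring dowels face the press's +-x and +-y and let fingers in beside the parts.
- foot_body: The foot's main part, a plywood cylinder, 60 mm across, 30 mm tall, standing loose in the pocket from the start; origin at the centre of its underside. Its top is 45 mm above the bench.
- spacer: Spacer: plywood ring, 60 mm outside, 26 mm hole, 12 mm thick, lying flat on the bench; origin at the centre of its underside. Seated: underside 45 mm above the bench.
- disc: Top disc: solid plywood disc, 60 mm across, 18 mm thick, lying flat on the bench; origin at the centre of its underside. Seated: underside 57 mm, top 75 mm above the bench.
- catch (a joint): Angle of the safety catch (rad), hinged about the press's y axis direction at (60, 110, 150) mm of press. 0 to 0.15 at the start: its inner leg lies level across the lever's front and blocks it. Grows as the thumb pad is pushed down and the leg lifts; clear of the lever from 0.9, stop at 1.3. Stays where it is left (friction, some 2 N at the thumb pad).
- thumb (a point): Thumb pad of the catch: steel plate 36 x 30 x 5 mm on the catch's outer arm, which slopes up 35 degrees away from the lever at angle 0. Origin: centre of its upper face, 60 mm from the catch's hinge, at about (105, 110, 190) mm of press at angle 0. Pushing straight down there by 55 mm flips the catch clear; the stop comes at 60 to 67 mm.
- lever (a joint): Angle of the press lever (rad): 0 upright, about 1.57 when level with its pad on the complete stack (1.75 is the end of travel without it). A spring returns it to 0: about 2 N at the handle at the start, 4 N when level. With the catch closed it stops at about 0.1.
- lever_pivot (a point): On the lever's hinge axis, at (0, 130, 110) mm of press. The lever is a 20 mm square steel bar; axis along the press's x; at angle q the handle is at pivot + (-45, -230 sin q, 230 cos q) mm in the frame of press.
- handle (a point): Lever handle: round wooden bar, 16 mm across, 85 mm long, sticking out sideways from the lever's end to the press's -x (robot's) side. Origin in the middle of its free part, which reaches 35 mm towards the lever and 40 mm the other way; x along the bar. 340 mm above the bench with the lever up, about 110 mm with it down.
- pad (a point): Round rubber pressing pad, 40 mm across, on the lever's pocket side 130 mm from the hinge; origin at the centre of its pressing face, 35 mm from the lever's centre line; comes down flat on the disc.
- glue: Bystander: white glue bottle, 60 mm across, 170 mm tall; origin at the centre of its underside. Leave alone.
- offcut: Bystander: plywood offcut 140 x 60 x 18 mm; origin at the centre of its underside. Leave alone.
- screw_cup: Bystander: grey cup, 76 mm across, 70 mm tall; origin at the centre of its underside. Leave alone.
- driver: Bystander: screwdriver lying flat; origin at the centre of its underside. Leave alone.
- hoop: Bystander: plywood hoop 110 mm across outside, 86 mm inside, 30 mm tall (not the spacer); origin at the centre of its underside. Leave alone.
There are look-alikes about, which are no part of the job. Leave any blue look-alike of the spacer alone.

How it is judged:
By the outcome, as a careful person would: the job done as asked, in the order asked, and still so for the second after the job is handed in, while the arm keeps its last pose, push and grip.
It also fails if it takes over 72 s, if anything falls off the work surface, if the arm or the gripper's body presses on something with over 40 N, if the wrist force passes 120 N, or if a joint passes its speed limit or range.

## Working session

There is one attempt and no reset: what is moved stays moved. The work goes in short steps, Python scripts to look and compute and a tool call to move; the robot and the scene stay as the last step left them, time stands still between calls to the robot, and variables do not carry over. Pictures are saved under pics/ and viewed, and the job is handed in when it is done.

Besides the shell and the picture viewer there is one more tool, called after "Request:" as name(argument=value, ...), one argument or row to a line, values as JSON. send_rows: Moves the arm, as the interface text tells. Its arguments: {"type":"object","properties":{"motion":{"type":"array"},"force":{"type":"number"}},"required":["motion"]}

```bash
mkdir -p pics; ls; cat > h.py <<'E'
import numpy as np, cv2
from scipy.spatial.transform import Rotation as R
from workcell import robot
def cam(name):
    s=robot.get_state(); d=robot.read_camera(name)
    if 'hand_eye' in d:
        T=np.eye(4);T[:3,:3]=R.from_quat(s['tcp_rot']).as_matrix();T[:3,3]=s['ee_pos'];T=T@np.array(d['hand_eye'])
    else:
        T=np.eye(4);o=np.array(d['orientation'])
        T[:3,:3]=R.from_quat(o).as_matrix() if o.size==4 else o.reshape(3,3);T[:3,3]=d['eye']
    d['T']=T;return d
def cloud(d):
    h,w=d['depth'].shape
    u,v=np.meshgrid(np.arange(w),np.arange(h))
    p=cv2.undistortPoints(np.stack([u,v],-1).reshape(-1,1,2).astype(float),np.array(d['K']),np.array(d['dist_coeffs'])).reshape(h,w,2)
    z=d['depth']; P=np.stack([p[...,0]*z,-p[...,1]*z,-z],-1)
    W=P@d['T'][:3,:3].T+d['T'][:3,3]; W[z==0]=np.nan; return W
def proj(d,X):
    X=np.atleast_2d(X);C=(X-d['T'][:3,3])@d['T'][:3,:3]; C=C*[1,-1,-1]
    return cv2.projectPoints(C,np.zeros(3),np.zeros(3),np.array(d['K']),np.array(d['dist_coeffs']))[0].reshape(-1,2)
def save(n,d): cv2.imwrite(f'pics/{n}.png',d['img'])
E
python3 - <<'E'
from h import *
import pickle
print(robot.get_state())
for n in ['side','top','wrist']:
    d=cam(n); save(n+'0',d); pickle.dump(d,open(n+'0.pkl','wb')); print(n,d['T'].round(3).tolist(),np.array(d['K']).round(1).tolist())
E
```

```text
pics
{'t': 0.0, 'q': array([-1.26401528e+00,  4.23837106e-01,  1.63065084e+00,  4.73257555e-06,
        1.08862113e+00, -1.90292509e-02]), 'joint_velocities': array([-9.01877264e-04, -7.23580367e-04,  1.31481059e-03,  8.59382554e-05,
        1.21065346e-03, -1.83460961e-03]), 'joint_efforts': array([-1.64549027e-03, -5.44638956e+01, -2.73671025e+01,  6.43301150e-02,
        2.27194384e-02, -1.09589748e-04]), 'ee_pos': array([ 0.199901  , -0.59162757,  0.2409194 ]), 'tcp_rot': array([ 9.86760169e-01,  1.62184444e-01, -1.06638412e-04, -7.50678177e-04]), 'force': array([ 0.52679056, -0.05468467,  0.4892819 ]), 'wrist_torque': array([-0.00708684,  0.00913649, -0.00678489]), 'gripper_width': 0.08769528570905741}
side [[0.999, -0.004, -0.035, 0.563], [-0.027, 0.56, -0.828, -0.963], [0.023, 0.828, 0.56, 0.859], [0.0, 0.0, 0.0, 1.0]] [[365.1, 0.0, 253.0], [0.0, 365.1, 191.3], [0.0, 0.0, 1.0]]
top [[-0.014, 0.99, -0.142, 0.394], [-1.0, -0.014, 0.003, -0.036], [0.001, 0.142, 0.99, 1.646], [0.0, 0.0, 0.0, 1.0]] [[411.3, 0.0, 256.9], [0.0, 411.3, 186.6], [0.0, 0.0, 1.0]]
wrist [[0.32, 0.909, 0.268, 0.273], [-0.947, 0.307, 0.089, -0.567], [-0.002, -0.282, 0.959, 0.384], [0.0, 0.0, 0.0, 1.0]] [[281.8, 0.0, 257.0], [0.0, 281.8, 184.4], [0.0, 0.0, 1.0]]
```

View pics/side0.png

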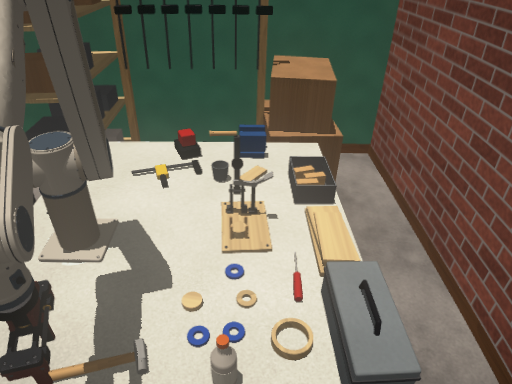

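View pics/top0.png

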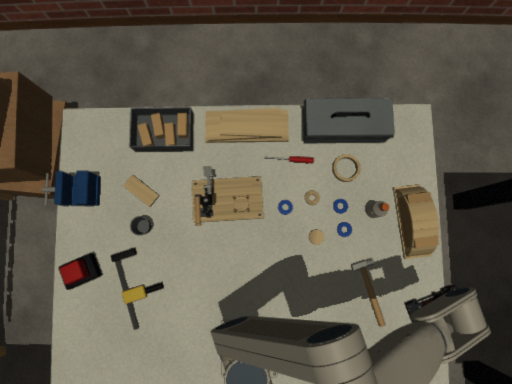

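View pics/wrist0.png

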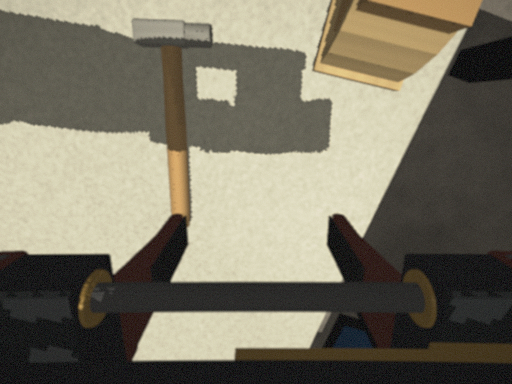

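Top view: the plywood ring is at (312,198), the three blue rings (look-alikes) are at (285,207), (340,206) and (344,229), and the hoop is at (346,168). The solid disc is at (316,237) and the press at about (227,200). Next I'll measure these and enlarge the area.

```bash
python3 - <<'E'
from h import *
import pickle
t=pickle.load(open('top0.pkl','rb')); s=pickle.load(open('side0.pkl','rb'))
a=cv2.resize(t['img'][150:260,180:370],None,fx=4,fy=4,interpolation=cv2.INTER_CUBIC)
cv2.imwrite('pics/topc.png',a)
a=cv2.resize(s['img'][130:350,170:330],None,fx=2.7,fy=2.7,interpolation=cv2.INTER_CUBIC)
cv2.imwrite('pics/sidec.png',a)
W=cloud(t)
for n,(x,y) in dict(ring=(312,198),disc=(316,237),b1=(285,207),b2=(340,206),b3=(344,229)).items():
    w=W[y-14:y+15,x-14:x+15].reshape(-1,3); z=w[:,2]; 
    print(n,np.nanmedian(z).round(4), np.nanpercentile(z,[80,90,95,99]).round(4))
    m=z>0.007
    hull=w[m][:,:2]; c,r=cv2.minEnclosingCircle(hull.astype(np.float32)); print(m.sum(),hull.mean(0).round(4),np.round(c,4),round(r,4),np.median(z[m]))
E
```

```text
ring 0.0015 [0.0069 0.0117 0.0144 0.0187]
161 [ 0.5817 -0.2599] [ 0.5815 -0.2579] 0.0648 0.011799294571678054
disc 0.0015 [0.0133 0.0189 0.0211 0.0251]
214 [ 0.4241 -0.2707] [ 0.4231 -0.2766] 0.0724 0.017743617533187317
b1 0.001 [0.0068 0.0111 0.0146 0.0193]
158 [ 0.5444 -0.1528] [ 0.5461 -0.1586] 0.0742 0.011583340704191092
b2 0.0012 [0.0063 0.0114 0.0142 0.0176]
156 [ 0.5441 -0.3737] [ 0.5426 -0.3757] 0.0726 0.011968409556031512
b3 0.0015 [0.0074 0.0112 0.0142 0.0185]
173 [ 0.4519 -0.385 ] [ 0.4529 -0.3937] 0.0715 0.011095608257870149
```

View pics/topc.png

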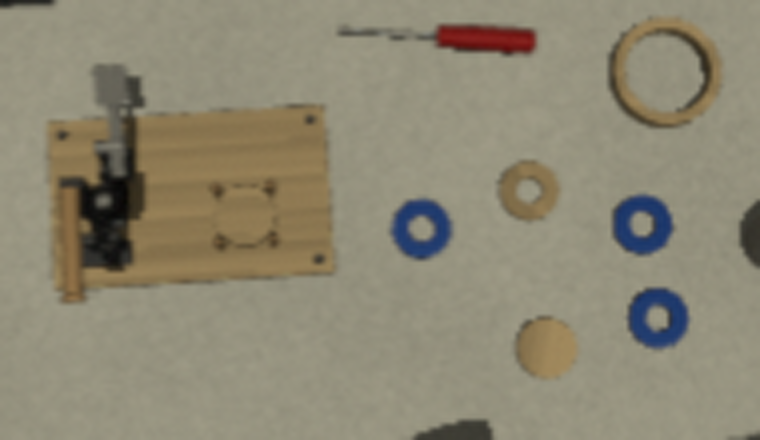

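View pics/sidec.png

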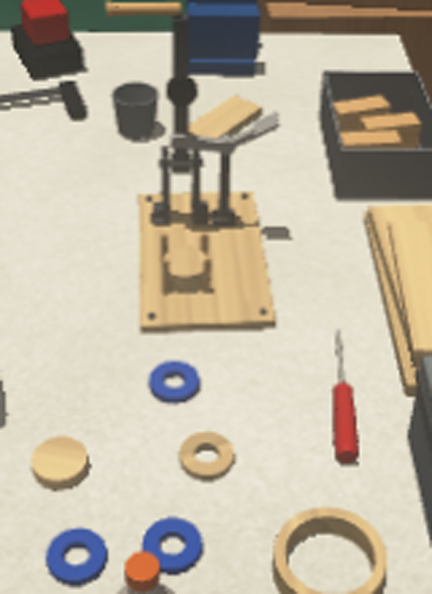

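Only the plywood ring at top (312,198) fits: natural wood, about 60 mm, 12 mm tall. The disc at (316,237) is about 18 mm tall, as described. Next I'll refine the positions and the press pose.

```bash
cat >> h.py <<'E'
def ray(d,uv,z):
    p=cv2.undistortPoints(np.array(uv,float).reshape(-1,1,2),np.array(d['K']),np.array(d['dist_coeffs'])).reshape(-1,2)
    D=np.c_[p[:,0],-p[:,1],-np.ones(len(p))]@d['T'][:3,:3].T; o=d['T'][:3,3]
    return o+D*((z-o[2])/D[:,2])[:,None]
def presspts(xyyaw,P):
    x,y,a=xyyaw;P=np.atleast_2d(P).astype(float);c,s=np.cos(a),np.sin(a)
    return np.c_[x+c*P[:,0]-s*P[:,1],y+s*P[:,0]+c*P[:,1],P[:,2]]
E
python3 - <<'E'
from h import *
import pickle
from scipy.optimize import least_squares
t=pickle.load(open('top0.pkl','rb')); s=pickle.load(open('side0.pkl','rb'))
W=cloud(t)
hsv=cv2.cvtColor(t['img'],cv2.COLOR_BGR2HSV)
for n,(x,y),zt in [('ring',(312,198),.012),('disc',(316,237),.018)]:
    m=(hsv[...,1]>75)&(hsv[...,0]<30)
    mm=np.zeros_like(m);mm[y-11:y+12,x-11:x+12]=1
    m=(m&mm).astype(np.uint8)
    c=max(cv2.findContours(m,cv2.RETR_EXTERNAL,cv2.CHAIN_APPROX_NONE)[0],key=len)
    X=ray(t,c.reshape(-1,2),zt)
    (cx,cy),r=cv2.minEnclosingCircle(X[:,:2].astype(np.float32)); print(n,m.sum(),cx,cy,r,X.mean(0))
# side check
for n,uv,zt in [('ring',(246,298),.012),('disc',(192,300),.018)]:
    print(n,ray(s,[uv],zt))
cor=np.array([(48,122),(322,105),(333,272),(55,288)])/4+[180,150]
X=ray(t,cor,.015); print(X.round(4))
M=np.array([[-60,195],[110,195],[110,-85],[-60,-85]])/1000
M=np.array([[110,195],[110,-85],[-60,-85],[-60,195]])/1000
f=lambda p:(presspts(p,np.c_[M,np.full(4,.015)])[:,:2]-X[:,:2]).ravel()
r=least_squares(f,[.55,0,0]);print(r.x,np.abs(r.fun).max())
s=robot.get_state();print(s['t'])
p=r.x
b=t['img'].copy()
for P in [(.026,.026,.07),(-.026,.026,.07),(.026,-.026,.07),(-.026,-.026,.07),(0,0,.045),(.105,.11,.19),(-.045,.13,.34),(-.085,.13,.34)]:
    w=presspts(p,P);u=proj(t,w)[0];print(P,w.round(4),u.round(1));cv2.circle(b,tuple(np.int32(u.round())),1,(0,0,255),-1)
cv2.imwrite('pics/chk.png',cv2.resize(b[150:240,180:270],None,fx=6,fy=6,interpolation=cv2.INTER_NEAREST))
E
```

```text
ring 135 0.582194983959198 -0.2609347999095917 0.029110675677657127 [ 0.58157741 -0.26059188  0.012     ]
disc 179 0.4251823127269745 -0.2727774381637573 0.029847262427210808 [ 0.42549249 -0.27239653  0.018     ]
ring [[ 0.58084374 -0.26418274  0.012     ]]
disc [[ 0.42588153 -0.2761003   0.018     ]]
[[ 0.6557  0.2193  0.015 ]
 [ 0.6691 -0.0564  0.015 ]
 [ 0.5011 -0.0647  0.015 ]
 [ 0.489   0.2111  0.015 ]]
[0.55632498 0.02118175 0.04703541] 0.002120607027591259
0.15
(0.026, 0.026, 0.07) [[0.5811 0.0484 0.07  ]] [233.8 196.7]
(-0.026, 0.026, 0.07) [[0.5291 0.0459 0.07  ]] [234.6 210.2]
(0.026, -0.026, 0.07) [[ 0.5835 -0.0036  0.07  ]] [247.3 195.9]
(-0.026, -0.026, 0.07) [[ 0.5316 -0.006   0.07  ]] [248.1 209.3]
(0, 0, 0.045) [[0.5563 0.0212 0.045 ]] [241.2 203.7]
(0.105, 0.11, 0.19) [[0.656 0.136 0.19 ]] [207.6 172.5]
(-0.045, 0.13, 0.34) [[0.5053 0.1489 0.34  ]] [197.9 210.9]
(-0.085, 0.13, 0.34) [[0.4653 0.147  0.34  ]] [198.4 223.4]
```

View pics/chk.png

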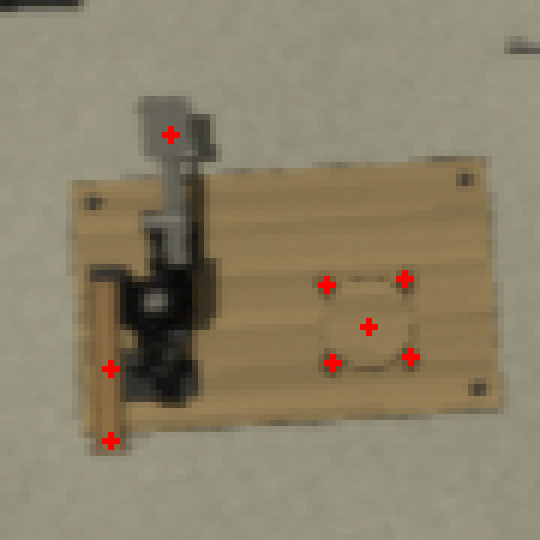

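```bash
cat >> h.py <<'E'
def down(ang): # tool x at world angle ang, z down
    c,s=np.cos(ang),np.sin(ang); return R.from_matrix(np.array([[c,s,0],[s,-c,0],[0,0,-1.]]))
def rel(pos,rot,cmd=None):
    """shift and turn from present (or commanded (pos,R)) pose to target"""
    s=robot.get_state()
    p0,R0=(s['ee_pos'],R.from_quat(s['tcp_rot'])) if cmd is None else cmd
    print('t',round(s['t'],2),'now',np.round(s['ee_pos'],4),'d',R0.inv().apply(np.array(pos)-p0).round(4).tolist(),'w',(R0.inv()*rot).as_rotvec().round(4).tolist(),'f',s['force'].round(1),'g',round(s['gripper_width'],4))
E
python3 -c "
from h import *
rel([.582,-.261,.17],down(np.pi/2+.047))"
```

```text
t 0.15 now [ 0.1999 -0.5918  0.2411] d [0.4678, -0.191, 0.0713] w [-0.001, -0.0007, -1.2921] f [-0.4 -0.3  0.2] g 0.088
```

Request:
send_rows(
  motion=[
    [[0.468,-0.191,0.071,0,0,-1.292,0.087],[0.468,-0.191,0.071,0,0,-1.292,0.087],[0.468,-0.191,0.071,0,0,-1.292,0.087],[0.468,-0.191,0.071,0,0,-1.292,0.087],[0.468,-0.191,0.071,0,0,-1.292,0.087],[0.468,-0.191,0.071,0,0,-1.292,0.087],[0.468,-0.191,0.071,0,0,-1.292,0.087],[0.468,-0.191,0.071,0,0,-1.292,0.087],[0.468,-0.191,0.071,0,0,-1.292,0.087],[0.468,-0.191,0.071,0,0,-1.292,0.087],[0.468,-0.191,0.071,0,0,-1.292,0.087],[0.468,-0.191,0.071,0,0,-1.292,0.087]],
  ],
)

```text
t: 1.35
ee_pos: [0.583, -0.2598, 0.1699]
tcp_rot: [0.689, 0.725, -0.0, -0.001]
force: [-0.8, -0.4, -0.2]
gripper_width: 0.087
```

```bash
python3 -c "
from h import *
import pickle
d=cam('wrist');save('w1',d);pickle.dump(d,open('w1.pkl','wb'))
rel([.582,-.261,.17],down(np.pi/2+.047))"
```

```text
t 1.4 now [ 0.582  -0.261   0.1702] d [0.0, -0.0, 0.0002] w [-0.0012, -0.0002, 0.0014] f [-0.3  0.1  0. ] g 0.0867
```

View pics/w1.png

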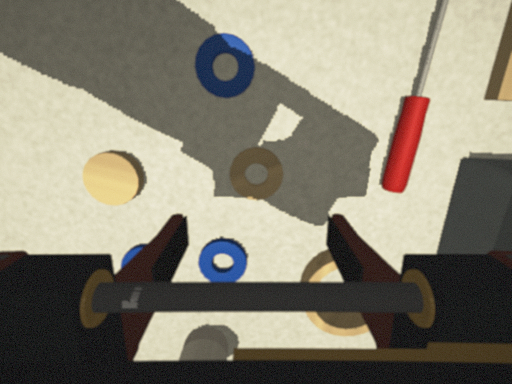

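The wrist view shows the plywood ring at (256,173), in the gripper's shadow, and the disc at (113,178). There are blue rings at (225,65) and (222,262). The plywood ring is the one meant.

```bash
python3 - <<'E'
from h import *
import pickle
d=pickle.load(open('w1.pkl','rb'))
hsv=cv2.cvtColor(d['img'],cv2.COLOR_BGR2HSV); W=cloud(d)
for n,(x,y),zt,h in [('ring',(256,173),.012,33),('disc',(113,178),.018,37)]:
    print(hsv[y,x],hsv[y,x-17],hsv[y,x-40])
    m=np.zeros(hsv.shape[:2],np.uint8); z=W[...,2]
    m[y-h:y+h,x-h:x+h]=((z>zt*.6)&(z<zt*1.5))[y-h:y+h,x-h:x+h]
    m=cv2.morphologyEx(m,cv2.MORPH_OPEN,np.ones((3,3)))
    c=max(cv2.findContours(m,cv2.RETR_EXTERNAL,cv2.CHAIN_APPROX_NONE)[0],key=len)
    e=cv2.fitEllipse(c); print(n,m.sum(),e)
    w=W[m>0]; print('depth mean',np.nanmean(w,0),np.nanmedian(w[:,2]))
    # colour edge
    m2=np.zeros_like(m); m2[y-h:y+h,x-h:x+h]=((hsv[...,1]>85)&(hsv[...,0]<30))[y-h:y+h,x-h:x+h]
    c=max(cv2.findContours(m2,cv2.RETR_EXTERNAL,cv2.CHAIN_APPROX_NONE)[0],key=len)
    X=ray(d,c.reshape(-1,2),zt); print('colour',m2.sum(),np.array(cv2.minEnclosingCircle(X[:,:2].astype(np.float32))[0]),cv2.minEnclosingCircle(X[:,:2].astype(np.float32))[1])
    X=ray(d,cv2.convexHull(c).reshape(-1,2),zt);print(cv2.fitEllipse(X[:,:2].astype(np.float32)))
E
```

```text
[ 24  35 115] [17 99 95] [ 22  41 118]
ring 1799 ((256.3352966308594, 173.74781799316406), (51.36820602416992, 52.553565979003906), 84.23881530761719)
depth mean [ 0.58147291 -0.25917739  0.01188895] 0.011938232033436025
colour 1656 [ 0.58097112 -0.25946763] 0.02929818071424961
((0.580954372882843, -0.2592855989933014), (0.05695638805627823, 0.05808353051543236), 168.44680786132812)
[ 21  99 231] [ 23 101 235] [ 26  37 222]
disc 2416 ((111.40890502929688, 178.0877227783203), (50.93414306640625, 58.533912658691406), 115.47235107421875)
depth mean [ 0.42548964 -0.27042107  0.01777362] 0.017962720235819463
colour 2495 [ 0.42732149 -0.26926652] 0.03253535181283951
((0.42726314067840576, -0.2698461711406708), (0.05786628648638725, 0.06515157222747803), 119.1324234008789)
```

```bash
python3 -c "
from h import *
rel([.581,-.2595,.022],down(np.pi/2+.047))"
```

```text
t 1.4 now [ 0.582  -0.261   0.1702] d [0.0015, -0.0008, 0.1482] w [-0.0012, -0.0002, 0.0014] f [-0.3  0.1  0. ] g 0.0867
```

Request:
send_rows(
  motion=[
    [[0.0015,-0.001,0.05,0,0,0,0.087],[0.0015,-0.001,0.1,0,0,0,0.087],[0.0015,-0.001,0.13,0,0,0,0.087],[0.0015,-0.001,0.148,0,0,0,0.087],[0.0015,-0.001,0.148,0,0,0,0.087],[0.0015,-0.001,0.148,0,0,0,0.05],[0.0015,-0.001,0.148,0,0,0,0.05],[0.0015,-0.001,0.148,0,0,0,0.05],[0.0015,-0.001,0.148,0,0,0,0.05],[0.0015,-0.001,0.148,0,0,0,0.05]],
  ],
  force=20,
)

```text
t: 2.4
ee_pos: [0.5816, -0.2602, 0.0235]
tcp_rot: [0.69, 0.724, 0.0, 0.001]
force: [-2.6, -0.6, 5.2]
gripper_width: 0.0584
```

```bash
python3 -c "
from h import *
rel([.556,.021,.17],down(np.pi/2+.047))"
```

```text
t 2.4 now [ 0.5816 -0.2602  0.0235] d [0.282, -0.0122, -0.1467] w [0.0008, 0.0006, 0.0002] f [-2.6 -0.6  5.2] g 0.0584
```

Request:
send_rows(
  motion=[
    [[0,0,-0.04,0,0,0,0.05],[0,0,-0.09,0,0,0,0.05],[0.04,0,-0.14,0,0,0,0.05],[0.08,-0.003,-0.17,0,0,0,0.05],[0.12,-0.006,-0.176,0,0,0,0.05],[0.16,-0.008,-0.176,0,0,0,0.05],[0.19,-0.011,-0.176,0,0,0,0.05],[0.2,-0.012,-0.176,0,0,0,0.05],[0.2,-0.012,-0.176,0,0,0,0.05],[0.2,-0.012,-0.176,0,0,0,0.05],[0.2,-0.012,-0.176,0,0,0,0.05]],
  ],
)

```text
t: 3.5
ee_pos: [0.5601, -0.0619, 0.1985]
tcp_rot: [0.691, 0.723, -0.0, 0.0]
force: [-0.4, -0.8, -1.5]
gripper_width: 0.0582
```

```bash
python3 -c "
from h import *
import pickle
rel([.556,.021,.17],down(np.pi/2+.047))
d=cam('wrist');save('w2',d);pickle.dump(d,open('w2.pkl','wb'))
d=cam('side');save('s2',d)
"
```

```text
t 3.5 now [ 0.5601 -0.0619  0.1985] d [0.0831, -0.0003, 0.0285] w [-0.0, 0.0002, -0.0013] f [-0.4 -0.8 -1.5] g 0.0582
```

View pics/w2.png

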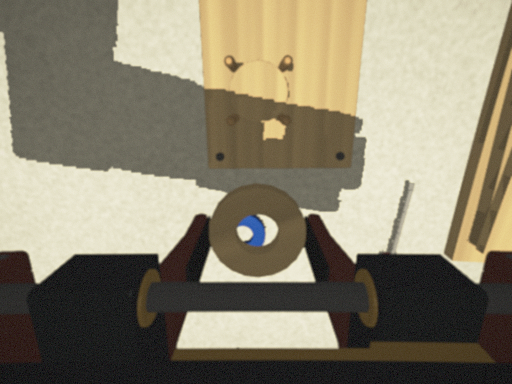

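View pics/s2.png

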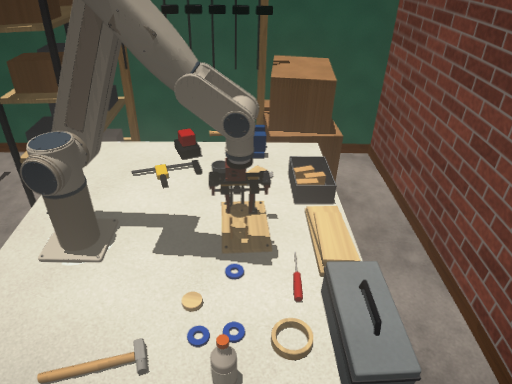

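The wrist view shows the ring held level at (258,230). The dowel tops are at about (229,63), (288,62), (232,119) and (289,119). Next I'll fit both accurately.

```bash
python3 - <<'E'
from h import *
import pickle
d=pickle.load(open('w2.pkl','rb'))
a=cv2.resize(d['img'][40:180,190:370],None,fx=4,fy=4,interpolation=cv2.INTER_CUBIC);cv2.imwrite('pics/w2c.png',a)
W=cloud(d)
z=W[...,2]
# dowel tops by height
m=((z>.06)&(z<.085)).astype(np.uint8); m[:, :200]=0;m[:,330:]=0;m[140:]=0
n,l,st,c=cv2.connectedComponentsWithStats(m)
for i in range(1,n):
    if st[i,4]>8: w=W[l==i]; print(st[i,4],c[i].round(1),np.nanmean(w,0).round(4))
m=((z>.155)&(z<.2)).astype(np.uint8); m[:180]=0; m[:,:195]=0;m[:,320:]=0
mm=m.astype(bool); w=W[mm]; print('ring z',np.nanpercentile(w[:,2],[5,50,95]))
hsv=cv2.cvtColor(d['img'],cv2.COLOR_BGR2HSV)
print(hsv[200,258],hsv[230,225],hsv[265,258], hsv[230,200],hsv[230,315])
E
```

```text
103 [228.8  60.8] [0.5292 0.0484 0.0677]
108 [287.   60.5] [0.5811 0.0511 0.0675]
84 [285.6 120.2] [ 0.5837 -0.0008  0.0677]
88 [231.5 120.5] [ 0.5325 -0.0034  0.0679]
ring z [0.18149838 0.1869711  0.19087217]
[ 18  98 101] [18 95 94] [ 20  97 103] [  5 130  47] [ 4 98 57]
```

View pics/w2c.png

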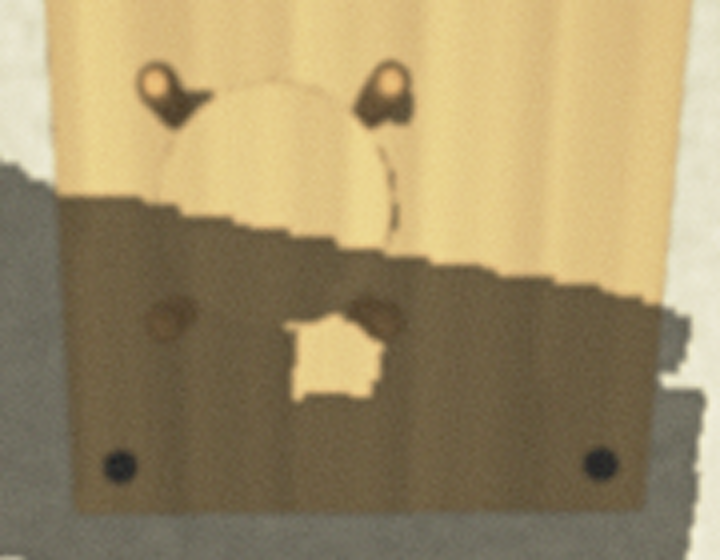

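```bash
python3 - <<'E'
from h import *
import pickle
d=pickle.load(open('w2.pkl','rb'))
X=ray(d,np.array([(155,83),(391,82),(165,320),(382,318)])/4+[190,40],.07);print(X.round(4),X.mean(0))
B=ray(d,np.array([(60,195),(78,513),(645,512),(688,0)])/4+[190,40],.015);print(B.round(4))
c0=np.array([120,466,600,464]).reshape(2,2)/4+[190,40];print('screws',ray(d,c0,.015).round(4))
img=d['img'];W=cloud(d);hsv=cv2.cvtColor(img,cv2.COLOR_BGR2HSV)
z=W[...,2]
m=((hsv[...,0]>12)&(hsv[...,0]<28)&(hsv[...,1]>70)&(hsv[...,2]>75)).astype(np.uint8);m[:181]=0;m[280:]=0;m[:,:205]=0;m[:,312:]=0
m=cv2.morphologyEx(m,cv2.MORPH_OPEN,np.ones((3,3)))
cs=cv2.findContours(m,cv2.RETR_CCOMP,cv2.CHAIN_APPROX_NONE)[0]
st=R.from_quat(robot.get_state()['tcp_rot']);p=robot.get_state()['ee_pos']
for c in cs:
  if len(c)>60:
    for zt in(.187,.19):
      X=ray(d,c.reshape(-1,2),zt)[:,:2].astype(np.float32);e=cv2.fitEllipse(X);print(zt,len(c),e, 'tool',st.inv().apply(np.r_[e[0],zt]-p).round(4))
E
```

```text
[[ 0.5293  0.0482  0.07  ]
 [ 0.5815  0.0508  0.07  ]
 [ 0.5325 -0.0028  0.07  ]
 [ 0.5834 -0.      0.07  ]] [0.55668617 0.0240504  0.07      ]
[[ 0.4984  0.0256  0.015 ]
 [ 0.503  -0.0635  0.015 ]
 [ 0.6709 -0.0556  0.015 ]
 [ 0.6624  0.0807  0.015 ]]
screws [[ 0.5154 -0.0488  0.015 ]
 [ 0.6558 -0.0419  0.015 ]]
0.187 271 ((0.5593426823616028, -0.06017448380589485), (0.05738925561308861, 0.05983496084809303), 1.2367221117019653) tool [ 0.0017 -0.0006  0.0115]
0.19 271 ((0.5592750906944275, -0.05871424823999405), (0.056275904178619385, 0.058674171566963196), 1.236772060394287) tool [ 0.0032 -0.0006  0.0085]
0.187 110 ((0.5591844320297241, -0.05890137702226639), (0.02264692820608616, 0.026097306981682777), 89.98036193847656) tool [ 0.003  -0.0007  0.0115]
0.19 110 ((0.5591198801994324, -0.057465843856334686), (0.022207576781511307, 0.025591030716896057), 89.98031616210938) tool [ 0.0045 -0.0007  0.0085]
```

```bash
python3 -c "
from h import *
rel([.557,.0226,.115],down(np.pi/2+.049))"
```

```text
t 3.6 now [ 0.56   -0.0619  0.1985] d [0.0845, 0.0008, 0.0835] w [-0.0001, 0.0001, -0.0036] f [ 0.1 -0.4 -0.4] g 0.0587
```

Request:
send_rows(
  motion=[
    [[0.04,0,0,0,0,-0.003,0.05],[0.075,0.001,0,0,0,-0.003,0.05],[0.0845,0.001,0.03,0,0,-0.003,0.05],[0.0845,0.001,0.06,0,0,-0.003,0.05],[0.0845,0.001,0.0835,0,0,-0.003,0.05],[0.0845,0.001,0.0835,0,0,-0.003,0.05],[0.0845,0.001,0.0835,0,0,-0.003,0.05],[0.0845,0.001,0.0835,0,0,-0.003,0.05]],
  ],
)

```text
t: 4.4
ee_pos: [0.558, 0.0233, 0.1164]
tcp_rot: [0.689, 0.724, 0.001, 0.001]
force: [-0.9, 0.9, -0.2]
gripper_width: 0.0581
```

```bash
python3 -c "
from h import *
import pickle
rel([.557,.0226,.115],down(np.pi/2+.049))
d=cam('wrist');save('w3',d);pickle.dump(d,open('w3.pkl','wb'))
d=cam('side');cv2.imwrite('pics/s3.png',cv2.resize(d['img'][140:260,180:310],None,fx=5,fy=5,interpolation=cv2.INTER_CUBIC))
"
```

```text
t 4.4 now [0.558  0.0233 0.1164] d [-0.0007, -0.001, 0.0014] w [0.0021, 0.0, 0.0003] f [-0.9  0.9 -0.2] g 0.0581
```

View pics/w3.png

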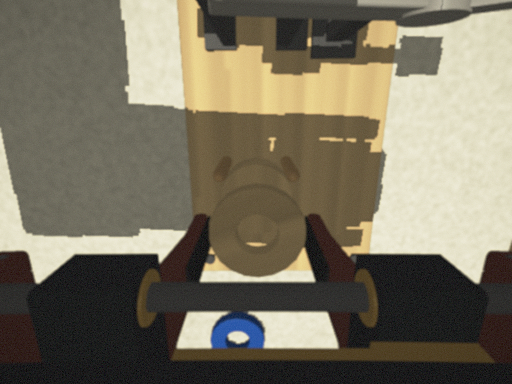

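View pics/s3.png

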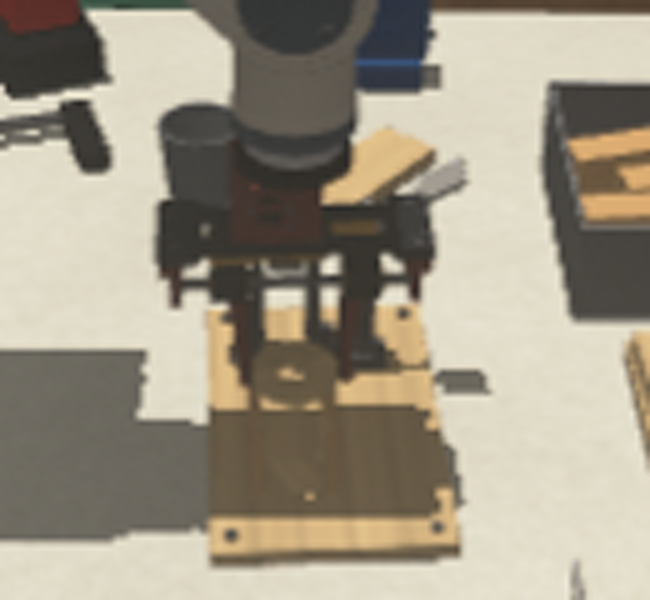

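Request:
send_rows(
  motion=[
    [[0,0,0.01,0,0,0,0.05],[0,0,0.018,0,0,0,0.05],[0,0,0.022,0,0,0,0.05],[0,0,0.025,0,0,0,0.05],[0,0,0.028,0,0,0,0.05]],
  ],
)

```text
t: 5.0
ee_pos: [0.5568, 0.0238, 0.0867]
tcp_rot: [0.689, 0.725, -0.0, -0.0]
force: [-0.4, -0.3, -0.7]
gripper_width: 0.0582
```

No contact, and the ring is now below the dowel tops. I'll lower it the rest of the way.

Request:
send_rows(
  motion=[
    [[0,0,0.005,0,0,0,0.05],[0,0,0.01,0,0,0,0.05],[0,0,0.014,0,0,0,0.05],[0,0,0.017,0,0,0,0.05],[0,0,0.019,0,0,0,0.05]],
  ],
)

```text
t: 5.5
ee_pos: [0.5567, 0.0238, 0.0683]
tcp_rot: [0.689, 0.725, -0.0, -0.0]
force: [-6.4, 0.7, 25.6]
gripper_width: 0.0585
```

Request:
send_rows(
  motion=[
    [[0,0,-0.0015,0,0,0,0.07],[0,0,-0.0015,0,0,0,0.08],[0,0,-0.0015,0,0,0,0.08],[0,0,-0.02,0,0,0,0.08],[0,0,-0.05,0,0,0,0.08],[-0.02,0,-0.09,0,0,0,0.087],[-0.06,0,-0.11,0,0,0,0.087],[-0.08,0,-0.12,0,0,0,0.087],[-0.08,0,-0.12,0,0,0,0.087],[-0.08,0,-0.12,0,0,0,0.087]],
  ],
)

```text
t: 6.5
ee_pos: [0.5606, -0.0561, 0.188]
tcp_rot: [0.69, 0.724, 0.0, -0.0]
force: [-0.5, 0.1, -0.7]
gripper_width: 0.0871
```

```bash
python3 - <<'E'
from h import *
import pickle
d=cam('wrist');pickle.dump(d,open('w4.pkl','wb'))
cv2.imwrite('pics/w4.png',cv2.resize(d['img'][20:200,180:380],None,fx=3.2,fy=3.2,interpolation=cv2.INTER_CUBIC))
W=cloud(d)
c=proj(d,[.557,.0238,.057])[0];print('pocket px',c)
X=W[int(c[1])-50:int(c[1])+50,int(c[0])-50:int(c[0])+50].reshape(-1,3);z=X[:,2]
m=(np.hypot(X[:,0]-.557,X[:,1]-.0238)<.028)&(np.hypot(X[:,0]-.557,X[:,1]-.0238)>.016)
A=np.c_[X[m][:,:2]-[.557,.0238],np.ones(m.sum())];print(m.sum(),np.nanpercentile(z[m],[5,50,95]).round(4),np.linalg.lstsq(A,z[m],rcond=None)[0])
rel([.4255,-.2715,.12],down(np.pi/2+.049))
E
```

```text
pocket px [258.03628085  98.14921982]
2014 [0.056  0.0571 0.0584] [ 0.00049465 -0.00058492  0.05715825]
t 6.55 now [ 0.5603 -0.0556  0.1875] d [-0.209, -0.1453, 0.0676] w [-0.0011, -0.0005, 0.0007] f [ 0.2 -0.  -0.8] g 0.0869
```

View pics/w4.png

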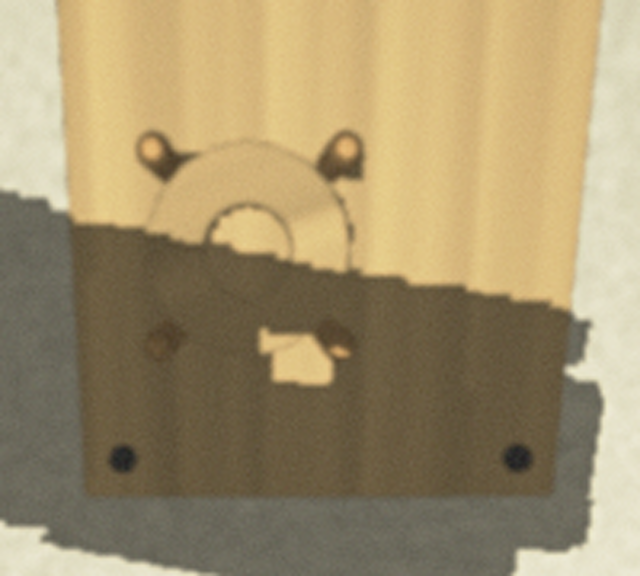

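The ring sits flat at 57.1 mm between the dowels. Next is the disc.

Request:
send_rows(
  motion=[
    [[-0.03,-0.03,0,0,0,0,0.087],[-0.07,-0.06,0,0,0,0,0.087],[-0.11,-0.09,0,0,0,0,0.087],[-0.15,-0.12,0.02,0,0,0,0.087],[-0.19,-0.145,0.04,0,0,0,0.087],[-0.209,-0.145,0.05,0,0,0,0.087],[-0.209,-0.145,0.05,0,0,0,0.087],[-0.209,-0.145,0.05,0,0,0,0.087],[-0.209,-0.145,0.05,0,0,0,0.087],[-0.209,-0.145,0.05,0,0,0,0.087]],
  ],
)

```text
t: 7.55
ee_pos: [0.4272, -0.2709, 0.1386]
tcp_rot: [0.688, 0.725, 0.0, 0.0]
force: [-1.0, -0.0, 0.2]
gripper_width: 0.0869
```

```bash
python3 - <<'E'
from h import *
import pickle
d=cam('wrist');pickle.dump(d,open('w5.pkl','wb'));save('w5',d)
W=cloud(d)
m=(W[...,2]>.0165)&(W[...,2]<.0195)&(np.hypot(W[...,0]-.4255,W[...,1]+.2705)<.045)
w=W[m];h=cv2.convexHull(w[:,:2].astype(np.float32));print(m.sum(),w.mean(0),cv2.minEnclosingCircle(h),cv2.fitEllipse(h))
rel([.4255,-.271,.025],down(np.pi/2+.049))
E
```

```text
2693 [ 0.42418725 -0.27096898  0.01806701] ((0.4241485595703125, -0.27187857031822205), 0.02984948270022869) ((0.42416951060295105, -0.271737664937973), (0.058829329907894135, 0.05914650112390518), 173.96322631835938)
t 7.6 now [ 0.4272 -0.2711  0.1386] d [0.0002, -0.0017, 0.1136] w [0.0005, 0.0003, 0.0029] f [ 0.2 -0.5  0.1] g 0.0866
```

View pics/w5.png

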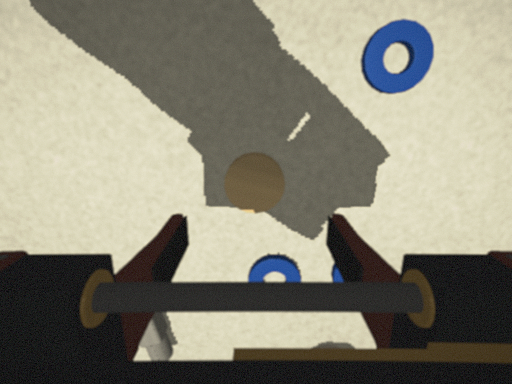

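Request:
send_rows(
  motion=[
    [[-0.0005,-0.0022,0.05,0,0,0,0.087],[-0.0005,-0.0022,0.085,0,0,0,0.087],[-0.0005,-0.0022,0.105,0,0,0,0.087],[-0.0005,-0.0022,0.114,0,0,0,0.087],[-0.0005,-0.0022,0.114,0,0,0,0.087],[-0.0005,-0.0022,0.114,0,0,0,0.05],[-0.0005,-0.0022,0.114,0,0,0,0.05],[-0.0005,-0.0022,0.114,0,0,0,0.05],[-0.0005,-0.0022,0.114,0,0,0,0.05],[-0.0005,-0.0022,0.114,0,0,0,0.05]],
  ],
)

```text
t: 8.6
ee_pos: [0.4248, -0.2731, 0.025]
tcp_rot: [0.689, 0.725, 0.0, 0.001]
force: [-0.5, 1.4, 7.7]
gripper_width: 0.0594
```

```bash
python3 -c "
from h import *
rel([.557,-.058,.2],down(np.pi/2+.049))
rel([.557,.0234,.13],down(np.pi/2+.049))"
```

```text
t 8.6 now [ 0.4248 -0.2731  0.025 ] d [0.2081, 0.143, -0.175] w [0.0012, 0.0008, 0.0009] f [-0.5  1.4  7.7] g 0.0594
t 8.6 now [ 0.4248 -0.2731  0.025 ] d [0.2894, 0.1469, -0.1051] w [0.0012, 0.0008, 0.0009] f [-0.5  1.4  7.7] g 0.0594
```

Request:
send_rows(
  motion=[
    [[0,0,-0.04,0,0,0,0.05],[0,0,-0.09,0,0,0,0.05],[0.03,0.02,-0.13,0,0,0,0.05],[0.07,0.05,-0.16,0,0,0,0.05],[0.11,0.08,-0.175,0,0,0,0.05],[0.15,0.11,-0.175,0,0,0,0.05],[0.19,0.135,-0.175,0,0,0,0.05],[0.208,0.143,-0.175,0,0,0,0.05],[0.208,0.143,-0.175,0,0,0,0.05],[0.208,0.143,-0.175,0,0,0,0.05],[0.208,0.143,-0.175,0,0,0,0.05]],
  ],
)

```text
t: 9.7
ee_pos: [0.5561, -0.0586, 0.199]
tcp_rot: [0.689, 0.724, -0.0, -0.0]
force: [-0.0, -0.4, -0.6]
gripper_width: 0.0596
```

```bash
python3 - <<'E'
from h import *
import pickle
s=robot.get_state()
d=cam('wrist');pickle.dump(d,open('w6.pkl','wb'));save('w6',d)
W=cloud(d)
st=R.from_quat(s['tcp_rot']); T=st.inv().apply((W-s['ee_pos']).reshape(-1,3)).reshape(W.shape)
m=(T[...,2]<.0105)&(T[...,2]>.003)&(np.hypot(T[...,0],T[...,1])<.034)
hsv=cv2.cvtColor(d['img'],cv2.COLOR_BGR2HSV); m&=(hsv[...,0]>12)&(hsv[...,0]<30)
w=T[m];print('z',np.percentile(w[:,2],[5,50,95]));h=cv2.convexHull(w[:,:2].astype(np.float32));print(m.sum(),w.mean(0),cv2.minEnclosingCircle(h),cv2.fitEllipse(h))
z=W[...,2]
mm=((z>.06)&(z<.085)).astype(np.uint8); mm[140:]=0
n,l,stt,c=cv2.connectedComponentsWithStats(mm);cc=[]
for i in range(1,n):
    if stt[i,4]>40: cc.append(np.nanmean(W[l==i],0));print(stt[i,4],c[i].round(1),cc[-1].round(4))
print(np.mean(cc,0))
rel([.557,.0234,.13],down(np.pi/2+.049))
E
```

```text
z [0.00603662 0.00699963 0.0080889 ]
7454 [ 0.00293589 -0.00062966  0.00703466] ((0.00017789006233215332, -6.914138793945312e-05), 0.032521553337574005) ((0.0013187290169298649, -0.0006603003712370992), (0.05872854217886925, 0.06309790164232254), 173.18446350097656)
101 [233.8  64.9] [0.5291 0.0486 0.0677]
105 [291.8  64.8] [0.5812 0.0512 0.0677]
89 [236. 124.] [ 0.5325 -0.0032  0.0676]
90 [289.9 123.9] [ 0.5838 -0.0006  0.0676]
[0.55665071 0.02397726 0.06763646]
t 9.75 now [ 0.5561 -0.0589  0.199 ] d [0.0821, 0.005, 0.069] w [-0.0007, 0.0, -0.0004] f [ 0.4  0.4 -0.4] g 0.0593
```

View pics/w6.png

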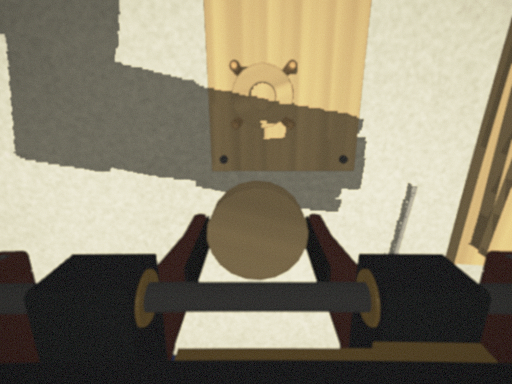

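```bash
python3 - <<'E'
from h import *
import pickle
d=pickle.load(open('w6.pkl','rb'));W=cloud(d)
Tt=d['T']@np.linalg.inv(np.array(d['hand_eye'])); T=((W-Tt[:3,3]).reshape(-1,3)@Tt[:3,:3]).reshape(W.shape)
hsv=cv2.cvtColor(d['img'],cv2.COLOR_BGR2HSV)
m=((T[...,2]<.0095)&(T[...,2]>.0045)&(np.hypot(T[...,0],T[...,1])<.045)&(hsv[...,0]>12)&(hsv[...,0]<30)&(hsv[...,2]>70)).astype(np.uint8)
m=cv2.morphologyEx(m,cv2.MORPH_OPEN,np.ones((7,7)));c=max(cv2.findContours(m,cv2.RETR_EXTERNAL,cv2.CHAIN_APPROX_NONE)[0],key=cv2.contourArea)
print(cv2.boundingRect(c))
w=T[m>0];print(w.mean(0)); h=T[c[:,0,1],c[:,0,0]][:,:2].astype(np.float32);print(h.min(0),h.max(0),cv2.fitEllipse(h))
X=ray(d,c.reshape(-1,2),Tt[2,3]-.007);X=((X-Tt[:3,3])@Tt[:3,:3])[:,:2].astype(np.float32);print(cv2.fitEllipse(X))
E
```

```text
(207, 187, 101, 93)
[ 0.00270846 -0.00081814  0.00700601]
[-0.02845027 -0.03031256] [0.03095337 0.02878687] ((0.0014345559757202864, -0.0008593150414526463), (0.05754393711686134, 0.058786068111658096), 23.90633201599121)
((0.0016588871367275715, -0.0008879408705979586), (0.05760283023118973, 0.05878788232803345), 31.374975204467773)
```

Request:
send_rows(
  motion=[
    [[0.04,0.001,0,0,0,0,0.05],[0.07,0.001,0,0,0,0,0.05],[0.0817,0.001,0.03,0,0,0,0.05],[0.0817,0.001,0.055,0,0,0,0.05],[0.0817,0.001,0.069,0,0,0,0.05],[0.0817,0.001,0.069,0,0,0,0.05],[0.0817,0.001,0.069,0,0,0,0.05]],
  ],
)

```text
t: 10.45
ee_pos: [0.5539, 0.023, 0.1305]
tcp_rot: [0.69, 0.724, 0.0, 0.0]
force: [0.2, -0.0, 0.1]
gripper_width: 0.0595
```

```bash
python3 - <<'E'
from h import *
P=[]
for i in range(6):
    P.append(robot.get_state()['ee_pos']); robot.read_camera('wrist')
print(np.round(P,4),np.mean(P,0))
rel([.5573,.0228,.13],down(np.pi/2+.049))
E
```

```text
[[0.5539 0.023  0.1305]
 [0.5544 0.0231 0.131 ]
 [0.5545 0.0232 0.1313]
 [0.5545 0.0233 0.1313]
 [0.5544 0.0235 0.1313]
 [0.5543 0.0236 0.1312]] [0.55435139 0.02327496 0.13110864]
t 10.75 now [0.5542 0.0236 0.131 ] d [-0.001, 0.0031, 0.001] w [0.0014, 0.0, 0.0007] f [ 0.4 -0.5 -0.2] g 0.0597
```

Request:
send_rows(
  motion=[
    [[-0.0004,0.003,0,0,0,0,0.05],[-0.0004,0.003,0.012,0,0,0,0.05],[-0.0004,0.003,0.024,0,0,0,0.05],[-0.0004,0.003,0.031,0,0,0,0.05],[-0.0004,0.003,0.035,0,0,0,0.05],[-0.0004,0.003,0.038,0,0,0,0.05],[-0.0004,0.003,0.041,0,0,0,0.05]],
  ],
)

```text
t: 11.45
ee_pos: [0.5567, 0.0236, 0.0889]
tcp_rot: [0.689, 0.725, -0.0, -0.0]
force: [1.1, -0.2, -0.7]
gripper_width: 0.0598
```

Request:
send_rows(
  motion=[
    [[0,0,0.003,0,0,0,0.05],[0,0,0.005,0,0,0,0.05],[0,0,0.0065,0,0,0,0.05],[0,0,0.0075,0,0,0,0.05]],
  ],
)

```text
t: 11.85
ee_pos: [0.5568, 0.0236, 0.082]
tcp_rot: [0.689, 0.725, 0.0, 0.0]
force: [-2.9, -0.4, 12.7]
gripper_width: 0.0591
```

Request:
send_rows(
  motion=[
    [[0,0,-0.0005,0,0,0,0.07],[0,0,-0.0005,0,0,0,0.08],[0,0,-0.0005,0,0,0,0.08],[0,0,-0.02,0,0,0,0.08],[0,0,-0.05,0,0,0,0.08],[-0.02,0,-0.09,0,0,0,0.08],[-0.06,0,-0.11,0,0,0,0.08],[-0.08,0,-0.12,0,0,0,0.08],[-0.08,0,-0.12,0,0,0,0.08],[-0.08,0,-0.12,0,0,0,0.08]],
  ],
)

```text
t: 12.85
ee_pos: [0.5604, -0.0563, 0.2015]
tcp_rot: [0.69, 0.724, 0.0, -0.0]
force: [0.3, 0.3, -1.0]
gripper_width: 0.08
```

```bash
python3 - <<'E'
from h import *
import pickle
d=cam('wrist');pickle.dump(d,open('w7.pkl','wb'));save('w7',d)
W=cloud(d)
X=W.reshape(-1,3);z=X[:,2]
m=(np.hypot(X[:,0]-.557,X[:,1]-.0238)<.027)&(z<.1)
A=np.c_[X[m][:,:2]-[.557,.0238],np.ones(m.sum())];print(m.sum(),np.nanpercentile(z[m],[5,50,95]).round(4),np.linalg.lstsq(A,z[m],rcond=None)[0])
# press features: thumb and handle
t=cam('top');pickle.dump(t,open('top7.pkl','wb'));save('top7',t)
s=cam('side');pickle.dump(s,open('side7.pkl','wb'));save('side7',s)
p=[.557,.0236,.049]
for P in [(.105,.11,.19),(-.045,.13,.34),(.06,.11,.15),(0,.13,.11)]: print(P,presspts(p,P).round(4))
rel([.65,.13,.3],down(np.pi/2+.049))
E
```

```text
2890 [0.074  0.0752 0.0763] [-0.00026833  0.00262317  0.07517106]
(0.105, 0.11, 0.19) [[0.6565 0.1386 0.19  ]]
(-0.045, 0.13, 0.34) [[0.5057 0.1512 0.34  ]]
(0.06, 0.11, 0.15) [[0.6115 0.1364 0.15  ]]
(0, 0.13, 0.11) [[0.5506 0.1534 0.11  ]]
t 13.0 now [ 0.56   -0.0553  0.2007] d [0.1806, 0.0991, -0.0994] w [-0.0019, -0.0005, 0.0019] f [-1.   0.1 -0.4] g 0.08
```

View pics/w7.png

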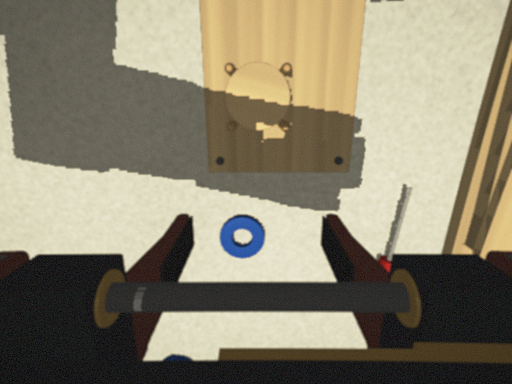

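View pics/side7.png

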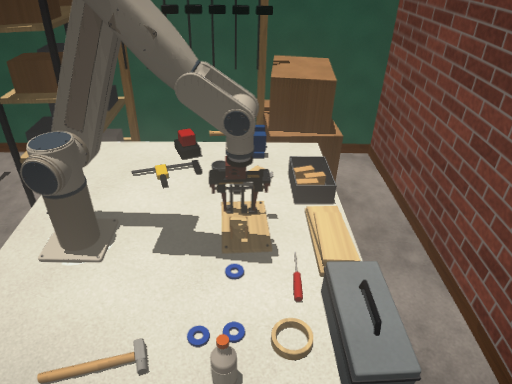

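The wrist view shows the disc seated inside the dowels, centred at (259,96), with its top at 75.2 mm and level. Next I'll measure the thumb pad and handle from the first top picture, where they weren't hidden.

```bash
python3 - <<'E'
from h import *
import pickle
for nm in ['top0','side0']:
    d=pickle.load(open(nm+'.pkl','rb'));W=cloud(d)
    X=W.reshape(-1,3)
    p=np.array([.557,.0225,.049]);c,s=np.cos(p[2]),np.sin(p[2])
    q=X[:,:2]-p[:2];L=np.c_[c*q[:,0]+s*q[:,1],-s*q[:,0]+c*q[:,1],X[:,2]]
    m=(L[:,0]>.075)&(L[:,0]<.14)&(abs(L[:,1]-.11)<.03)&(L[:,2]>.14)
    print(nm,'thumb',m.sum(),np.nanmean(L[m],0).round(4),np.nanmin(L[m],0).round(4),np.nanmax(L[m],0).round(4)) 
    if m.sum()>5: print(np.linalg.lstsq(np.c_[L[m][:,0]-.105,np.ones(m.sum())],L[m][:,2],rcond=None)[0])
    m=(L[:,0]>-.1)&(L[:,0]<-.02)&(abs(L[:,1]-.13)<.05)&(L[:,2]>.3)
    print('handle',m.sum(),np.nanmean(L[m],0).round(4),np.nanmin(L[m],0).round(4),np.nanmax(L[m],0).round(4))
rel(presspts([.557,.0236,.049],(.108,.109,.26))[0],down(.049))
E
```

```text
top0 thumb 102 [0.1066 0.1111 0.1817] [0.0776 0.0964 0.1606] [0.1284 0.1267 0.1947]
[0.60905386 0.18071006]
handle 111 [-0.0548  0.1306  0.3462] [-0.0903  0.1231  0.3347] [-0.0201  0.1391  0.3551]
side0 thumb 79 [0.1022 0.1079 0.1775] [0.0781 0.0919 0.1549] [0.1249 0.1272 0.1921]
[0.62414252 0.17929912]
handle 109 [-0.0565  0.1254  0.3422] [-0.0887  0.1174  0.3325] [-0.0222  0.136   0.3509]
t 13.0 now [ 0.56   -0.0553  0.2007] d [0.1878, 0.1091, -0.0594] w [-0.0019, 0.0011, 1.5727] f [-1.   0.1 -0.4] g 0.08
```

Request:
send_rows(
  motion=[
    [[0,0.04,-0.03,0,0,0.15,0.03],[0,0.08,-0.06,0,0,0.3,0],[0,0.109,-0.06,0,0,0.45,0],[0.02,0.109,-0.06,0,0,0.6,0],[0.05,0.109,-0.06,0,0,0.75,0],[0.08,0.109,-0.06,0,0,0.9,0],[0.11,0.109,-0.06,0,0,1.05,0],[0.13,0.109,-0.06,0,0,1.2,0],[0.15,0.109,-0.06,0,0,1.35,0],[0.17,0.109,-0.06,0,0,1.5,0],[0.188,0.109,-0.06,0,0,1.57,0],[0.188,0.109,-0.06,0,0,1.57,0]],
  ],
  force=20,
)

```text
t: 14.2
ee_pos: [0.6593, 0.1398, 0.2605]
tcp_rot: [1.0, 0.027, -0.001, -0.0]
force: [0.3, -0.1, -0.5]
gripper_width: 0.0004
```

Request:
send_rows(
  motion=[
    [[0,0,0,0,0,0,0],[0,0,0,0,0,0,0]],
  ],
)

```text
t: 14.4
ee_pos: [0.6599, 0.1364, 0.2612]
tcp_rot: [1.0, 0.026, -0.0, 0.0]
force: [-0.3, -0.6, 0.0]
gripper_width: 0.0006
```

```bash
python3 - <<'E'
from h import *
d=cam('side');cv2.imwrite('pics/s8.png',cv2.resize(d['img'][100:260,180:340],None,fx=3.7,fy=3.7,interpolation=cv2.INTER_CUBIC))
d=cam('wrist');save('w8',d)
rel(presspts([.557,.0236,.049],(.108,.109,.205))[0],down(.049))
E
```

```text
t 14.5 now [0.6602 0.1361 0.2615] d [-0.0005, -0.0017, 0.0565] w [0.0002, 0.0003, 0.002] f [ 0.3 -0.2  0.2] g 0.0001
```

View pics/s8.png

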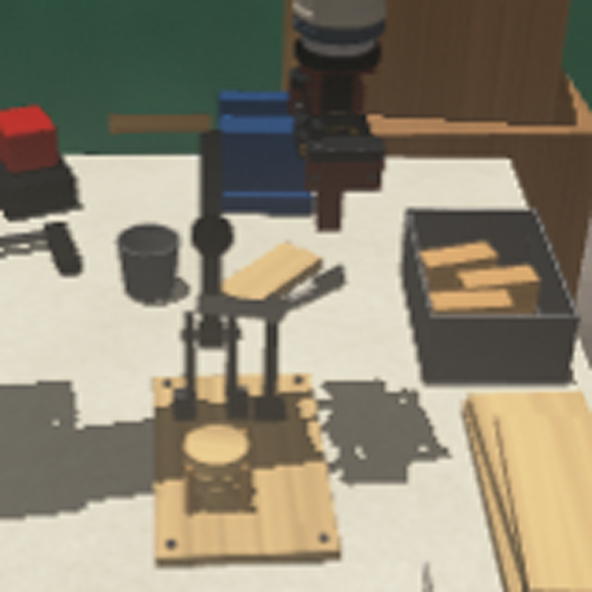

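View pics/w8.png

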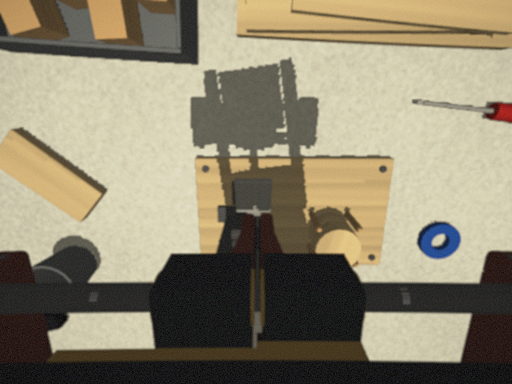

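Request:
send_rows(
  motion=[
    [[0,-0.001,0.03,0,0,0,0],[0,-0.001,0.048,0,0,0,0],[0.001,-0.001,0.056,0,0,0,0],[0.003,-0.001,0.064,0,0,0,0],[0.004,-0.001,0.072,0,0,0,0],[0.006,-0.001,0.08,0,0,0,0],[0.007,-0.001,0.088,0,0,0,0]],
  ],
)

```text
t: 15.2
ee_pos: [0.6681, 0.1382, 0.1739]
tcp_rot: [1.0, 0.025, 0.001, -0.0]
force: [1.2, -1.5, 2.9]
gripper_width: 0.0007
```

Request:
send_rows(
  motion=[
    [[0,0,0.008,0,0,0,0],[-0.001,0,0.016,0,0,0,0],[-0.001,0,0.022,0,0,0,0],[-0.001,0,0.026,0,0,0,0],[-0.001,0,0.027,0,0,0,0]],
  ],
)

```text
t: 15.7
ee_pos: [0.6654, 0.1382, 0.1458]
tcp_rot: [1.0, 0.025, -0.001, 0.0]
force: [-0.2, 0.8, 1.6]
gripper_width: 0.0004
```

```bash
python3 - <<'E'
from h import *
d=cam('side');cv2.imwrite('pics/s9.png',cv2.resize(d['img'][100:260,180:340],None,fx=3.7,fy=3.7,interpolation=cv2.INTER_CUBIC))
rel([.66,.14,.2],down(.049))
E
```

```text
t 15.75 now [0.6655 0.1382 0.146 ] d [-0.0055, -0.0021, -0.054] w [0.0001, 0.0014, 0.0019] f [-0.3  1.   0.1] g 0.0008
```

View pics/s9.png

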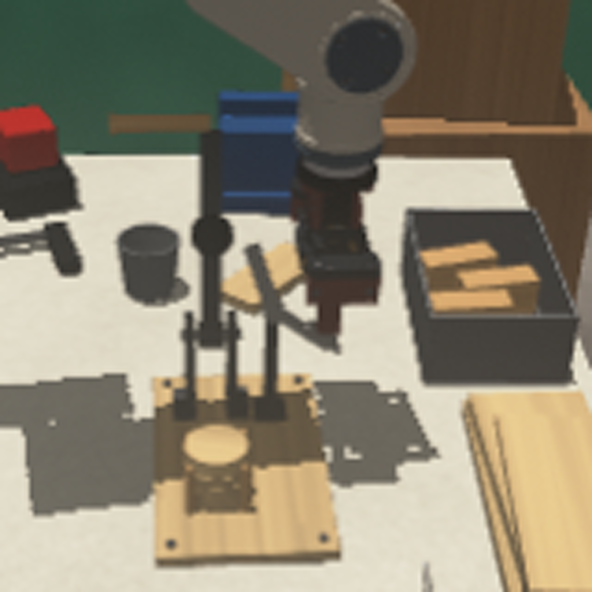

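Request:
send_rows(
  motion=[
    [[0,0,0.002,0,0,0,0],[0,0,0.003,0,0,0,0],[0,0,-0.02,0,0,0,0],[0,0,-0.06,0,0,0,0],[0,0,-0.11,0,0,0,0],[0,0,-0.16,0,0,0,0],[0,0,-0.21,0,0,0,0],[0,0,-0.26,0,0,0,0.03],[0,0,-0.29,0,0,0,0.06],[0,0,-0.29,0,0,0,0.06],[0,0,-0.29,0,0,0,0.06]],
  ],
)

```text
t: 16.85
ee_pos: [0.6659, 0.1382, 0.4368]
tcp_rot: [1.0, 0.025, 0.0, -0.0]
force: [-0.1, -0.5, -0.2]
gripper_width: 0.0287
```

```bash
python3 - <<'E'
from h import *
import pickle
d=cam('side');cv2.imwrite('pics/s10.png',cv2.resize(d['img'][100:260,180:340],None,fx=3.7,fy=3.7,interpolation=cv2.INTER_CUBIC))
pickle.dump(d,open('s10.pkl','wb'))
p=[.557,.0236,.049]
for q in [.9,1.0,1.1,1.2,1.3]: 
    print(q,((proj(d,presspts(p,(.06-.07*np.cos(q),.11,.15+.07*np.sin(q))))[0]-[180,100])*3.7).round(0),((proj(d,presspts(p,(.06,.11,.15)))[0]-[180,100])*3.7).round(0))
print(((proj(d,presspts(p,(-.045,.13,.34)))[0]-[180,100])*3.7).round(0))
rel([.5057,.1512,.44],down(.049)); rel([.5057,.1512,.34],down(.049))
E
```

```text
0.9 [228. 261.] [273. 309.]
1.0 [234. 257.] [273. 309.]
1.1 [241. 254.] [273. 309.]
1.2 [248. 251.] [273. 309.]
1.3 [255. 249.] [273. 309.]
[160. 122.]
t 16.9 now [0.6655 0.138  0.4352] d [-0.1589, -0.0212, -0.0045] w [0.0003, 0.002, 0.0018] f [-0.  -0.6 -0.8] g 0.0328
t 16.9 now [0.6655 0.138  0.4352] d [-0.1587, -0.0213, 0.0955] w [0.0003, 0.002, 0.0018] f [-0.  -0.6 -0.8] g 0.0328
```

View pics/s10.png

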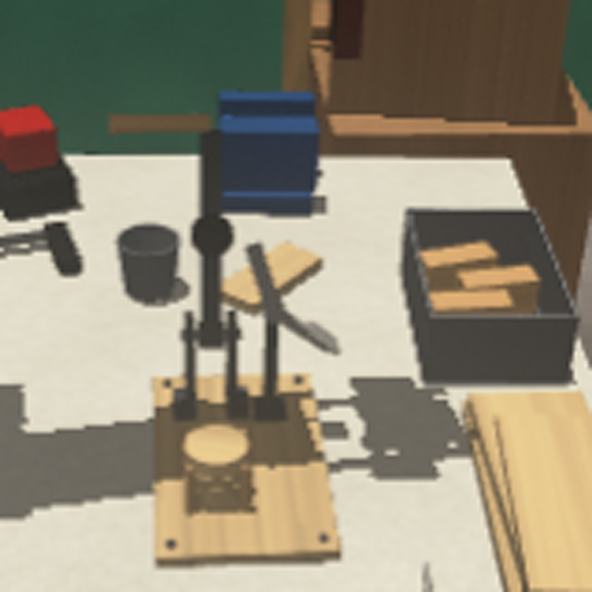

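The catch leg tip is at (255,247), which fits q≈1.28, well clear of the lever. The handle is at about (160,122) in the crop, as computed. Next I'll go and grip it.

Request:
send_rows(
  motion=[
    [[-0.04,-0.005,-0.004,0,0,0,0.07],[-0.08,-0.01,-0.004,0,0,0,0.07],[-0.12,-0.016,-0.004,0,0,0,0.07],[-0.15,-0.021,-0.004,0,0,0,0.07],[-0.159,-0.0213,-0.004,0,0,0,0.07],[-0.159,-0.0213,0.02,0,0,0,0.07],[-0.159,-0.0213,0.04,0,0,0,0.07],[-0.159,-0.0213,0.04,0,0,0,0.07]],
  ],
)

```text
t: 17.7
ee_pos: [0.505, 0.1508, 0.3927]
tcp_rot: [1.0, 0.025, -0.003, 0.001]
force: [-0.8, -0.7, -0.4]
gripper_width: 0.0702
```

```bash
python3 - <<'E'
from h import *
d=cam('side');cv2.imwrite('pics/s11.png',cv2.resize(d['img'][60:260,140:320],None,fx=3,fy=3,interpolation=cv2.INTER_CUBIC))
d=cam('wrist');save('w11',d)
W=cloud(d);X=W.reshape(-1,3);p=np.array([.557,.0236,.049]);c,s=np.cos(p[2]),np.sin(p[2])
q=X[:,:2]-p[:2];L=np.c_[c*q[:,0]+s*q[:,1],-s*q[:,0]+c*q[:,1],X[:,2]]
m=(L[:,0]>-.1)&(L[:,0]<-.02)&(abs(L[:,1]-.13)<.025)&(L[:,2]>.325)&(L[:,2]<.36)
print(m.sum(),np.nanmean(L[m],0),np.nanmin(L[m],0),np.nanmax(L[m],0))
rel([.5057,.1512,.34],down(.049))
E
```

```text
1961 [-0.05613436  0.13014232  0.34630797] [-0.09227261  0.12057877  0.33631832] [-0.02001851  0.13969272  0.35135529]
t 17.8 now [0.5065 0.1512 0.3959] d [-0.0007, -0.0, 0.0559] w [0.0005, 0.002, 0.0016] f [-0.4 -0.4  0. ] g 0.0702
```

View pics/s11.png

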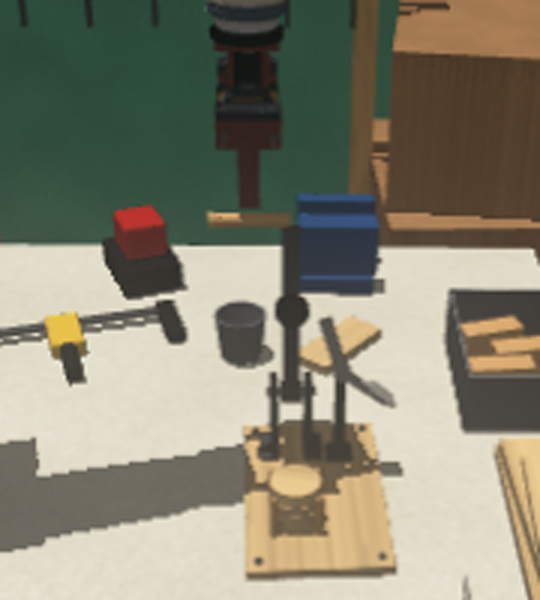

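View pics/w11.png

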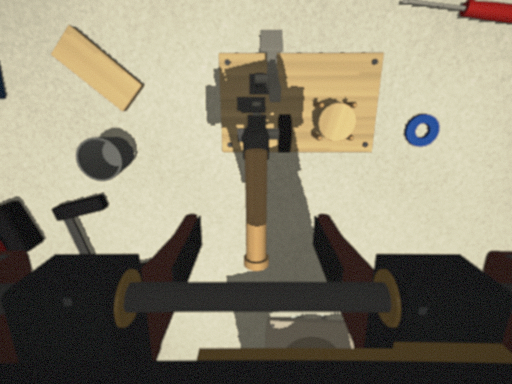

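Request:
send_rows(
  motion=[
    [[-0.0005,0,0.025,0,0,0,0.07],[-0.0005,0,0.045,0,0,0,0.07],[-0.0005,0,0.056,0,0,0,0.07],[-0.0005,0,0.056,0,0,0,0.04],[-0.0005,0,0.056,0,0,0,0.008],[-0.0005,0,0.056,0,0,0,0.008],[-0.0005,0,0.056,0,0,0,0.008],[-0.0005,0,0.056,0,0,0,0.008],[-0.0005,0,0.056,0,0,0,0.008]],
  ],
  force=40,
)

```text
t: 18.7
ee_pos: [0.5058, 0.1514, 0.3411]
tcp_rot: [1.0, 0.025, 0.0, -0.0]
force: [-0.2, -0.3, 0.3]
gripper_width: 0.0255
```

```bash
python3 - <<'E'
from h import *
P=[]
for i in range(4):
    s=robot.get_state();P.append(s['ee_pos']); robot.read_camera('side')
print(np.round(P,4)); s=robot.get_state(); R0=R.from_quat(s['tcp_rot']); p0=np.mean(P,0); print(s['force'],s['gripper_width'],R0.as_quat())
p=[.557,.0236,.049]
h=lambda q: presspts(p,(-.045,.13-.23*np.sin(q),.11+.23*np.cos(q)))[0]
for q in np.arange(0,1.66,.1): print(round(q,2),R0.inv().apply(h(q)-h(0)).round(4).tolist())
print(R0.inv().apply(h(1.57)-h(0)).round(4), h(0),h(1.57))
E
```

```text
[[0.5058 0.1514 0.3411]
 [0.5058 0.1514 0.3409]
 [0.5057 0.1514 0.3408]
 [0.5057 0.1515 0.3408]]
[-0.3735431   1.19534804  1.14548982] 0.014926340571925654 [ 9.99677967e-01  2.53741556e-02  1.28594935e-04 -3.13033672e-04]
0.0 [0.0, 0.0, 0.0]
0.1 [-0.0, 0.023, 0.0011]
0.2 [-0.0001, 0.0457, 0.0046]
0.3 [-0.0001, 0.068, 0.0102]
0.4 [-0.0002, 0.0896, 0.0181]
0.5 [-0.0002, 0.1103, 0.0281]
0.6 [-0.0002, 0.1299, 0.0401]
0.7 [-0.0003, 0.1482, 0.054]
0.8 [-0.0003, 0.165, 0.0697]
0.9 [-0.0003, 0.1802, 0.0869]
1.0 [-0.0004, 0.1936, 0.1056]
1.1 [-0.0004, 0.2051, 0.1255]
1.2 [-0.0004, 0.2145, 0.1465]
1.3 [-0.0004, 0.2217, 0.1683]
1.4 [-0.0004, 0.2268, 0.1908]
1.5 [-0.0005, 0.2296, 0.2136]
1.6 [-0.0005, 0.23, 0.2366]
[-0.0005  0.2301  0.2297] [0.50568656 0.15123985 0.34      ] [ 0.51695205 -0.07848402  0.11018316]
```

Gripped at 14.9 mm. Now I'll pull along the arc.

Request:
send_rows(
  motion=[
    [[0,0.0115,0.0003,0,0,0,0.008],[0,0.023,0.0011,0,0,0,0.008],[0,0.0344,0.0026,0,0,0,0.008],[0,0.0457,0.0046,0,0,0,0.008],[0,0.057,0.0071,0,0,0,0.008],[0,0.068,0.0102,0,0,0,0.008],[0,0.079,0.0139,0,0,0,0.008],[0,0.0896,0.0181,0,0,0,0.008]],
  ],
)

```text
t: 19.7
ee_pos: [0.5099, 0.0608, 0.322]
tcp_rot: [1.0, 0.025, -0.0, 0.0]
force: [-2.5, 3.6, 0.0]
gripper_width: 0.0152
```

```bash
python3 - <<'E'
from h import *
d=cam('side');cv2.imwrite('pics/s12.png',cv2.resize(d['img'][60:260,140:320],None,fx=3,fy=3,interpolation=cv2.INTER_CUBIC))
s=robot.get_state();print(s['ee_pos'],s['force'],s['wrist_torque'],s['gripper_width'])
E
```

```text
[0.50997082 0.05949234 0.32148508] [-2.9047826   0.47434445  2.9113435 ] [ 0.42724164  0.53239924 -0.00650549] 0.01516002845146821
```

View pics/s12.png

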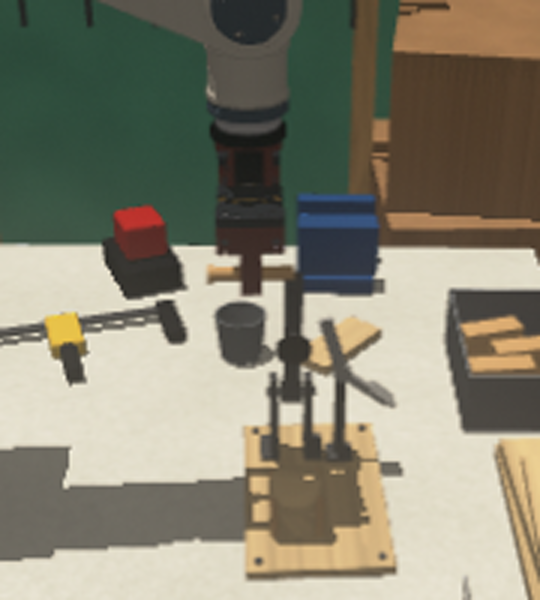

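Request:
send_rows(
  motion=[
    [[0,0.0105,0.0048,0,0,0,0.008],[0,0.0207,0.01,0,0,0,0.008],[0,0.0403,0.022,0,0,0,0.008],[0,0.0586,0.0359,0,0,0,0.008],[0,0.0754,0.0516,0,0,0,0.008],[0,0.0906,0.0688,0,0,0,0.008],[0,0.104,0.0875,0,0,0,0.008],[0,0.1155,0.1074,0,0,0,0.008],[0,0.1249,0.1284,0,0,0,0.008],[0,0.1249,0.1284,0,0,0,0.008]],
  ],
)

```text
t: 20.75
ee_pos: [0.516, -0.0637, 0.1919]
tcp_rot: [1.0, 0.025, -0.001, -0.0]
force: [-1.1, 4.4, 3.3]
gripper_width: 0.0148
```

```bash
python3 - <<'E'
from h import *
d=cam('side');cv2.imwrite('pics/s13.png',cv2.resize(d['img'][60:260,140:320],None,fx=3,fy=3,interpolation=cv2.INTER_CUBIC))
s=robot.get_state();print(s['ee_pos'],s['force'],s['wrist_torque'],s['gripper_width'])
p=[.557,.0236,.049];h=lambda q: presspts(p,(-.045,.13-.23*np.sin(q),.11+.23*np.cos(q)))[0]
print(h(1.2),R.from_quat(s['tcp_rot']).inv().apply(h(1.57)-s['ee_pos']))
E
```

```text
[ 0.51599008 -0.06333675  0.19305592] [-2.27677247  3.08451578  1.82131843] [0.59954468 0.37490672 0.00571605] 0.015009894315653584
[ 0.51618644 -0.06287184  0.19334228] [0.00041676 0.0151879  0.08286986]
```

View pics/s13.png

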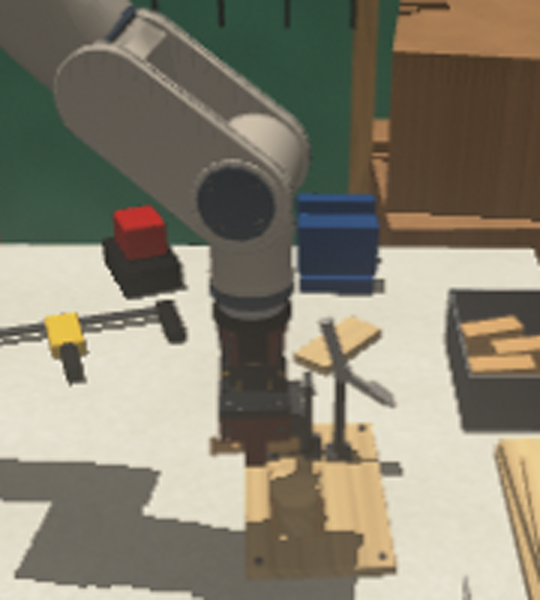

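Request:
send_rows(
  motion=[
    [[0,0.0072,0.0218,0,0,0,0.008],[0,0.0123,0.0443,0,0,0,0.008],[0,0.014,0.056,0,0,0,0.008],[0,0.0151,0.0671,0,0,0,0.008],[0,0.0154,0.073,0,0,0,0.008],[0,0.0156,0.077,0,0,0,0.008],[0,0.0156,0.08,0,0,0,0.008]],
  ],
  force=55,
)

```text
t: 21.5
ee_pos: [0.5167, -0.078, 0.1145]
tcp_rot: [1.0, 0.026, -0.001, -0.0]
force: [-4.1, 4.2, 5.5]
gripper_width: 0.0149
```

Request:
send_rows(
  motion=[
    [[0,0,0.002,0,0,0,0.008],[0,0,0.003,0,0,0,0.008],[0,0,0.004,0,0,0,0.008],[0,0,0.004,0,0,0,0.008]],
  ],
)

```text
t: 21.9
ee_pos: [0.5167, -0.078, 0.1109]
tcp_rot: [1.0, 0.026, -0.001, -0.0]
force: [-4.0, 4.0, 6.0]
gripper_width: 0.015
```

Request:
send_rows(
  motion=[
    [[0,0,0.001,0,0,0,0.008],[0,0,0.002,0,0,0,0.008],[0,0,0.003,0,0,0,0.008],[0,0,0.003,0,0,0,0.008]],
  ],
)

```text
t: 22.3
ee_pos: [0.5168, -0.078, 0.1096]
tcp_rot: [1.0, 0.026, -0.001, 0.0]
force: [-11.3, 5.2, 25.5]
gripper_width: 0.015
```

```bash
python3 - <<'E'
from h import *
for i in range(4):
    d=cam(['side','top','wrist','side'][i]);save(f'f{i}',d)
    s=robot.get_state();print(round(s['t'],2),s['ee_pos'].round(4),s['force'].round(1),round(s['gripper_width'],4))
cv2.imwrite('pics/fc.png',cv2.resize(d['img'][100:270,170:330],None,fx=3.5,fy=3.5,interpolation=cv2.INTER_CUBIC))
E
```

```text
22.35 [ 0.5168 -0.078   0.1096] [-10.6   5.4  25.4] 0.0147
22.4 [ 0.5168 -0.078   0.1096] [-10.1   5.5  25. ] 0.0148
22.45 [ 0.5168 -0.078   0.1096] [-11.    5.3  25.5] 0.0146
22.5 [ 0.5168 -0.078   0.1096] [-10.3   5.4  24.8] 0.0148
```

View pics/fc.png

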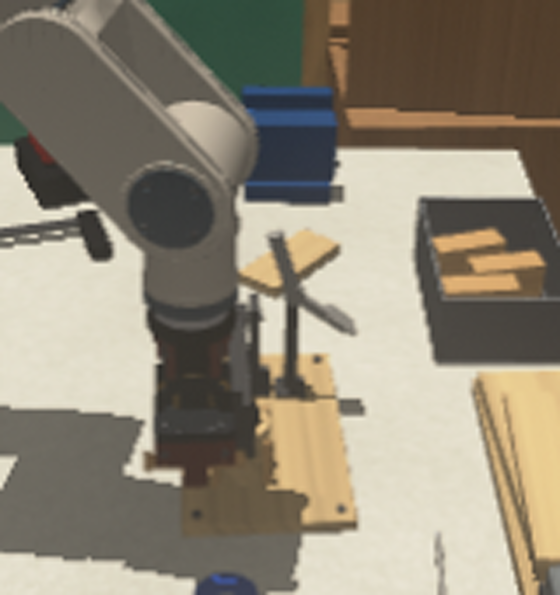

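View pics/f2.png

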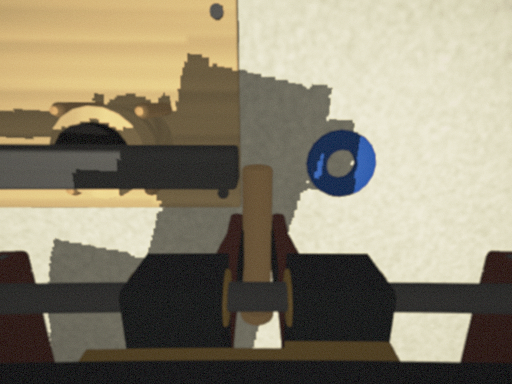

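View pics/f1.png

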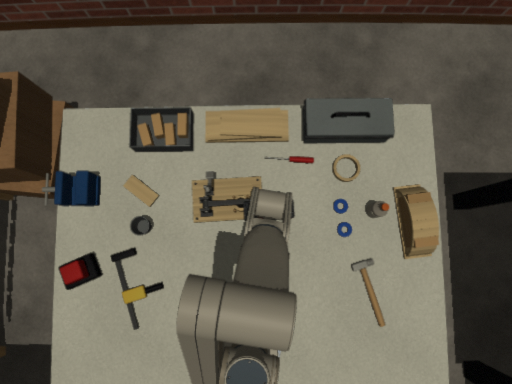

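Request:
send_rows(
  motion=[
    [[0,0,0.0004,0,0,0,0.008],[0,0,0.0004,0,0,0,0.008],[0,0,0.0004,0,0,0,0.008]],
  ],
)

```text
t: 22.8
ee_pos: [0.5168, -0.078, 0.1096]
tcp_rot: [1.0, 0.026, -0.001, 0.0]
force: [-11.9, 5.7, 29.0]
gripper_width: 0.0148
```

The push is steady at 29 N on the handle, about 40 N at the pad, with no slipping. Handing in.

```bash
python3 -c "
from h import *
s=robot.get_state();print(s['t'],s['ee_pos'].round(4),s['force'].round(1),s['gripper_width'])
print(robot.close_job())"
```

```text
22.8 [ 0.5168 -0.078   0.1096] [-11.9   5.7  29. ] 0.014788514613458316
the job is handed in; nothing more can be done
None
```

I finished the job in the order asked and handed it in at 22.8 s, with the gripper still holding the lever down. The interface reports no verdict.

- **Stack:** the plywood ring sits flat on the foot body with its top at 57.1 mm. The solid disc sits flat on the ring, with its top at 75.2 mm. Both are down between the dowels.
- **Catch:** I pressed the thumb pad down until the leg was at about 1.28 rad by the side view, well past the 0.9 needed to clear the lever.
- **Lever:** I pulled it over by the handle to about 1.57 rad, where the wrist camera shows the pad on the disc. At hand-in the measured push at the handle was a steady 29 N, which works out to roughly 40 N at the pad. The grip was set to 55 N and showed no slip.
- **Side force:** about 12 N sideways along x remained at the handle. I left it alone because it was steady.
- **Other things on the bench:** the glue bottle, offcut, cup, screwdriver, hoop and blue rings look unmoved in the last pictures. I compared them by eye only.
- **Camera agreement:** the top and wrist cameras disagreed by about 2.5 mm in y. I lined the parts up with the wrist camera instead, and both went in without touching the dowels.

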